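# Break loose the left-hand nut of the lacquer polisher with its socket key

### The job

The felt wheel of the lacquer polisher is due for a change: take the T-handled socket key from its post, seat it fully over the square nut on top of the wheel and break the nut loose by turning it clockwise (the thread is left-handed, so never tighten it anticlockwise) by at least an eighth of a turn. Then put the key back upright, all the way down on its post, and let go. Press only gently, touch the machine with nothing but the key, and leave the lacquer ware where it stands.

Things in the scene. Friction and masses are not known exactly. Their poses are not given: they have to be found in the camera images.
- nut_seat (a point): Point on the polisher's vertical spindle axis at the foot of the brass square nut, 90 mm above the table; its yaw is the fixed housing's, NOT the nut's. Nut: 28 mm across flats, 16 mm high; the lower 12 mm is the square, the upper 4 mm a round cone (radius 14 tapering to 10.5 mm). The nut sits on a steel flange of 62 mm diameter, on a cream felt wheel.
- nut_top (a point): Centre of the nut's top, 16 mm above nut_seat; yaw the housing's. The spindle stopped at any angle under a strong brake, so the square's yaw differs each time and is not measured: see it, or feel for it by turning the key pressed on with 5 to 10 N (it repeats every 90 degrees). Bearing over 35 N harms the spindle. Felt wheel: 170 mm diameter, top at 84 mm; fixed green housing 190 x 200 x 58 mm.
- nut (a joint): Turn of the nut on its thread in rad: 0 at the start (tight), grows clockwise seen from above (loosening), falls anticlockwise (tightening). It does not tell the square's yaw. The thread resists with about 0.18 N m; the nut stays where it is left and practically does not rise.
- key_grip (a point): Centre of the red T-bar of the socket key, where it is grasped; x along the bar, z up. Bar 90 mm long, 18 mm wide (y), 20 mm high, its underside 75 mm above the mouth. Below it a steel shaft 16 mm in diameter, at the foot a steel socket 26 mm high, 41 mm square outside at the mouth and round above (44 mm diameter). Mass about 0.4 kg. It stands upright on its post at the start.
- key_mouth (a point): Centre of the socket's mouth, 85 mm straight below key_grip: a square hole 31 mm across flats (1.5 mm play round the nut, about 6 degrees of turning play either way), 13 mm deep, its flats along and across the bar. Not turned to match, the mouth slips over the cone and stops on the square 12 mm above nut_seat; fully seated it is 3 mm above nut_seat.
- post_seat (a point): Centre of the top face of the key post's dark wooden foot (84 mm diameter, fixed), 10 mm above the table. On it a round steel pin, 26 mm diameter, 11 mm high, tapered top, enters the socket with 2.5 mm play all round. With the key put away its mouth rests on this face, at any yaw.
- red_bowl: Red lacquer bowl, 72 mm across, 45 mm high, loose; origin at the centre of its underside. To be left alone.
- gold_cup: Gold lacquer cup, 60 mm across, 75 mm high, loose; origin at the centre of its underside. To be left alone.
- lacquer_jar: White jar with black cap, 60 mm across, 85 mm high, loose; origin at the centre of its underside. To be left alone.
Mind the look-alikes: they are no part of the job. There is more than one size of the part that bears post_seat; the job needs the middle-sized. What is shaped like the part that bears key_grip but blue is not meant.

How it is judged:
By the outcome, as a careful person would: the job done as asked, in the order asked, and still so for the second after the job is handed in, with the robot touching nothing.
It also fails if it takes over 72 s, if anything falls off the work surface, if the arm or the gripper's body presses on something with over 40 N, if the wrist force passes 120 N, or if a joint passes its speed limit or range.

### The arm

A 6-joint arm with a two-finger parallel gripper is mounted at the origin on the work surface. World frame = base frame: x ahead of the robot, y to its left, z up, the work surface at z = 0. Lengths are in m, angles in rad, forces in N, time in s.
With the tool pointing down it reaches from about 0.275 to 0.825 m from the base axis. Payload 4.9 kg.
Tool frame: the origin (TCP) lies midway between the tips of the shut fingers; the grasp point (between the pads) lies 19 mm behind it (bot.grip_depth is the distance from the TCP to the grasp point, in m); y points along the fingers, x is the direction in which the jaws open and shut, and the axes are right-handed (so a half turn about y gives the same grasp; the last joint's range is limited). The gripper opens to 85 mm and grips with 20 to 120 N. Pads are 22 mm wide; open, the fingers measure 114 mm over their backs; the gripper's body (76 mm by 85 mm) begins 54 mm behind the grasp point. The pads swing forward as they close: fully open they stand 13 mm farther back than shut.
Start: joints at [1.075, 0.326, -0.193, 1.052, 0, 1.437], TCP at [0.195, 0.514, 0.231] pointing down, gripper open.
Joint ranges: [-2.65, 2.65], [-0.97, 1.79], [-1.3, 1.35], [-1.93, 2.1], [-1.47, 1.37], [-3.14, 3.14]. Speed limits (rad/s): [2.57, 2.57, 3.14, 3.14, 3.14, 3.14].

### API

Orientations are given as a unit quaternion [w, x, y, z].
In Python, from cell import bot gives the robot as it stands. Calls block until the motion is done:
- bot.move_pose(position, orientation): joint-space move of the TCP to a pose.
- bot.move_linear(position, speed=0.15, rotation=None, until_force=None): straight line of the TCP; rotation=None keeps the orientation; speed is the mean speed in m/s. With until_force (N) it stops when the force on the tool has changed by that much, and returns True; else False.
- bot.goto_joints(angles): joint-space move.
- bot.set_gripper(opening, grasp_force=None): opening from 0.0 (shut) to 1.0 (fully open); grasp_force is the grip in N (None keeps the last); returns when the fingers have stopped.
- bot.wait(seconds).
- bot.solve_ik(position, orientation): joint angles nearest the present ones, or None.
- bot.camera(name): name is "scene" or "top" or "wrist"; returns the picture (420x560x3 uint8, red, green, blue); there is no depth.
- bot.calibration(name): a dict with "mtx" (3x3 intrinsics, pixels), "extrinsics" (4x4, takes a point from world to camera coordinates); the wrist camera has in their place "hand_eye" (4x4, takes a point from camera to tool coordinates, whose origin is the TCP and whose axes are the tool frame's). Camera axes: x right, y down, z forward; pixel columns grow to the right and rows downward; lengths in m; the calibration is good to about 2 mm. A picture is of the moment at which its call begins: read the wrist's pose just before it. calibration takes no time and is no camera call.
A pose or a line that the arm cannot do raises bot.PlanningError and nothing moves.
- bot.close_job(): hands the job in, once; it reports no verdict.
Trained networks look in the newest picture that a camera, given by its name, has taken for a name from the list of things; names that differ only in an ending like _2 or _b are one class to them, and where a whole thing is asked for, a point or a joint stands for the part that bears it (a point fixed in the world has none). Each returns a list of dicts, best first, with "confidence" (0 to 1); they miss things now and then, are a little off and sometimes report something else, mostly with a low value. They report only what shows in the picture. A call takes as long as a camera call. They do not tell look-alikes from the thing itself.
- bot.search_frame(camera, thing): "bbox" ([left, top, width, height] in pixels, round what is visible of it).
Readings, each from a call of its own:
- bot.read_clock(): time.
- bot.read_joint_positions(): joint angles.
- bot.read_joint_vel(): joint speeds.
- bot.read_joint_efforts(): joint torques, N m.
- bot.read_position(): TCP position.
- bot.read_tool_rot(): TCP orientation.
- bot.read_ft_force(): force on the tool from outside, world axes, zero at the start.
- bot.read_moment(): the same for the moment, N m.
- bot.read_gripper_width(): opening from 0.0 (shut) to 1.0 (fully open).
Only numpy, scipy, OpenCV 4.12 (cv2) and the standard library are available. Lean on these libraries where they do the work, as an engineer would, in place of code of your own. Each camera call takes 0.05 s, during which the arm holds its last target.

## Working session

There is one attempt and no reset: what is moved stays moved. The work goes in short steps, each a Python script; the robot and the scene stay as the last script left them, time stands still between calls to the robot, and variables do not carry over. Pictures are saved under pics/ and viewed, and the job is handed in when it is done.

```bash
ls; mkdir -p pics; python3 - <<'E'
from cell import bot
import cv2,numpy as np
for n in ["scene","top","wrist"]:
    im=bot.camera(n); cv2.imwrite(f"pics/a_{n}.png",im[:,:,::-1])
    c=bot.calibration(n); print(n,{k:np.round(v,4).tolist() for k,v in c.items()})
    for t in ["key_grip","nut","red_bowl","gold_cup","lacquer_jar","post_seat","nut_seat","key_mouth"]:
        try: print(t,[(np.round(d["bbox"]).tolist(),round(d["confidence"],2)) for d in bot.search_frame(n,t)])
        except Exception as e: print(t,e)
print(bot.read_clock(),bot.read_tool_rot(),bot.read_position())
E
```

```text
pics
scene {'mtx': [[505.3846, 0.0, 283.3551], [0.0, 505.3846, 218.8631], [0.0, 0.0, 1.0]], 'extrinsics': [[-0.7489, 0.6625, -0.0169, 0.4676], [0.5497, 0.6068, -0.5741, -0.2393], [-0.3701, -0.4392, -0.8186, 1.3613], [0.0, 0.0, 0.0, 1.0]]}
key_grip [([227.0, 156.0, 39.0, 37.0], 0.85), ([204.0, 121.0, 32.0, 36.0], 0.59)]
nut [([374.0, 296.0, 17.0, 16.0], 0.63), ([311.0, 254.0, 139.0, 134.0], 0.54)]
red_bowl [([322.0, 201.0, 28.0, 30.0], 0.91)]
gold_cup [([280.0, 226.0, 25.0, 39.0], 0.96)]
lacquer_jar [([226.0, 263.0, 29.0, 44.0], 0.84)]
post_seat [([232.0, 181.0, 33.0, 19.0], 0.94), ([205.0, 211.0, 22.0, 16.0], 0.93), ([225.0, 261.0, 30.0, 46.0], 0.72), ([259.0, 131.0, 40.0, 36.0], 0.68)]
nut_seat [([317.0, 256.0, 130.0, 133.0], 0.84)]
key_mouth [([205.0, 121.0, 38.0, 37.0], 0.92), ([227.0, 154.0, 40.0, 40.0], 0.63)]
top {'mtx': [[394.2495, 0.0, 280.5972], [0.0, 394.2495, 212.5755], [0.0, 0.0, 1.0]], 'extrinsics': [[0.0128, -0.9999, 0.0037, -0.0426], [-0.9883, -0.0132, -0.1518, 0.5944], [0.1518, -0.0017, -0.9884, 0.7234], [0.0, 0.0, 0.0, 1.0]]}
key_grip [([426.0, 236.0, 50.0, 43.0], 0.
[... 176 characters left out ...]
quer_jar [([253.0, 123.0, 30.0, 39.0], 0.6)]
post_seat [([347.0, 174.0, 25.0, 25.0], 0.98), ([365.0, 281.0, 61.0, 60.0], 0.56)]
nut_seat [([78.0, 164.0, 124.0, 117.0], 0.74), ([357.0, 210.0, 30.0, 54.0], 0.7)]
key_mouth [([426.0, 236.0, 48.0, 42.0], 0.61), ([357.0, 212.0, 37.0, 55.0], 0.59)]
wrist {'mtx': [[307.7134, 0.0, 279.3451], [0.0, 307.7134, 210.9385], [0.0, 0.0, 1.0]], 'hand_eye': [[1.0, 0.001, 0.0, 0.0001], [0.0002, -0.2778, 0.9606, -0.1415], [0.0009, -0.9606, -0.2778, 0.0706], [0.0, 0.0, 0.0, 1.0]]}
key_grip []
nut []
red_bowl []
gold_cup []
lacquer_jar []
post_seat []
nut_seat []
key_mouth []
1.35 [ 0.5818077  -0.58178284 -0.40188721  0.40188953] [0.19466069 0.5144255  0.23128202]
```

View pictures.

View pics/a_scene.png

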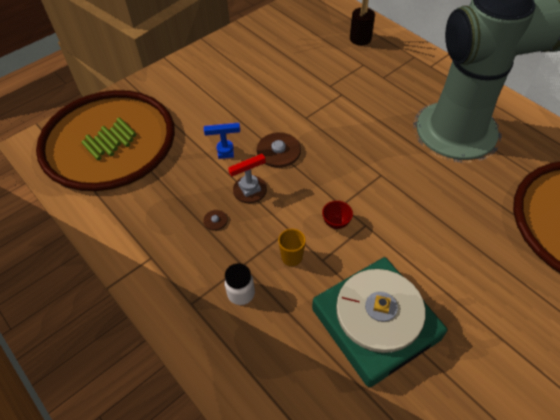

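View pics/a_top.png

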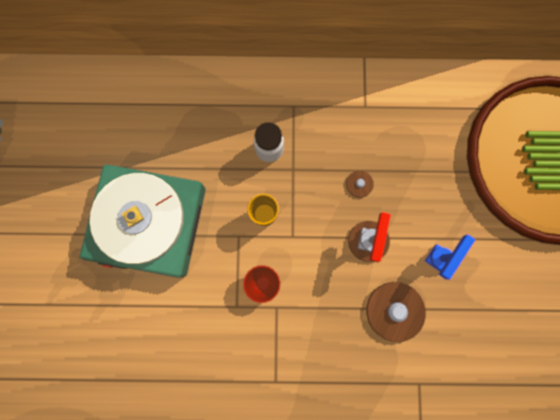

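View pics/a_wrist.png

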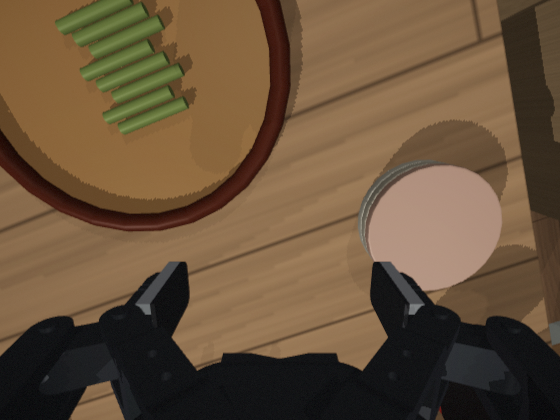

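```bash
cat > h.py <<'E'
import numpy as np,cv2
from scipy.spatial.transform import Rotation as R
from cell import bot
def cam(n,pose=None):
    c=bot.calibration(n);K=np.array(c["mtx"])
    if n=="wrist":
        p,q=pose; T=np.eye(4);T[:3,:3]=R.from_quat(np.roll(q,-1)).as_matrix();T[:3,3]=p
        E=np.linalg.inv(T@np.array(c["hand_eye"]))
    else: E=np.array(c["extrinsics"])
    return K,E
def proj(KE,X):
    K,E=KE;X=np.atleast_2d(X);y=(K@(X@E[:3,:3].T+E[:3,3]).T).T
    return y[:,:2]/y[:,2:]
def plane(KE,uv,z):
    K,E=KE;o=-E[:3,:3].T@E[:3,3];d=E[:3,:3].T@np.linalg.inv(K)@np.array([*uv,1.])
    return o+d*(z-o[2])/d[2]
def tri(KEs,uvs):
    P=[K@E[:3] for K,E in KEs]
    X=cv2.triangulatePoints(P[0],P[1],np.array(uvs[0],float).reshape(2,1),np.array(uvs[1],float).reshape(2,1))[:,0]
    X=X[:3]/X[3]; return X,[np.linalg.norm(proj(k,X)[0]-u) for k,u in zip(KEs,uvs)]
def qdown(yaw):
    # tool y down; tool x along (cos yaw, sin yaw,0)
    x=np.array([np.cos(yaw),np.sin(yaw),0]);y=np.array([0,0,-1.]);z=np.cross(x,y)
    return np.roll(R.from_matrix(np.c_[x,y,z]).as_quat(),1)
def snap(n,f):
    p=bot.read_position();q=bot.read_tool_rot();im=bot.camera(n)
    cv2.imwrite("pics/"+f,im[:,:,::-1]); return im,cam(n,(p,q))
def redmask(im,box):
    hsv=cv2.cvtColor(im,cv2.COLOR_RGB2HSV)
    m=(((hsv[...,0]<6)|(hsv[...,0]>174))&(hsv[...,1]>180)&(hsv[...,2]>70)).astype(np.uint8)
    o=np.zeros_like(m);x,y,w,h=box;o[y:y+h,x:x+w]=m[y:y+h,x:x+w];return o
E
python3 - <<'E'
from h import *
S=cam("scene");T=cam("top")
a=cv2.imread("pics/a_scene.png")[:,:,::-1];b=cv2.imread("pics/a_top.png")[:,:,::-1]
ms=redmask(a,(222,148,48,40));mt=redmask(b,(365,205,35,65))
for m in(ms,mt): 
    ys,xs=np.nonzero(m);print(len(xs),xs.mean(),ys.mean(),cv2.minAreaRect(np.c_[xs,ys].astype(np.float32)))
cs=[np.array([np.nonzero(m)[1].mean(),np.nonzero(m)[0].mean()]) for m in(ms,mt)]
print("bar",tri([S,T],cs))
print("nut",tri([S,T],[(382.5,304),(132,217)]))
for n,uv in [("postmid",(369,241)),("small",(360,184)),("big",(396,312))]: print(n,plane(T,uv,0.01), 0.8*0)
for e in [(349,241),(389,241),(367,312),(425,312),(346,184),(373,184)]: print(e,plane(T,e,0.01)[:2])
def big(im,x,y,w,h,f,fn): cv2.imwrite(fn,cv2.resize(im[y:y+h,x:x+w,::-1],None,fx=f,fy=f,interpolation=cv2.INTER_CUBIC))
big(b,330,150,150,200,3,"pics/b1.png");big(a,190,110,130,130,4,"pics/b2.png")
E
```

```text
376 247.11702127659575 164.0718085106383 ((246.75901794433594, 164.44918823242188), (10.364029884338379, 39.3947639465332), 66.37062072753906)
509 380.10216110019644 237.12770137524558 ((380.3146057128906, 236.80335998535156), (11.3179292678833, 48.944419860839844), 12.994616508483887)
bar (array([ 0.54463631, -0.2142296 ,  0.09956926]), [np.float64(0.0848211927825893), np.float64(0.17879428504800252)])
nut (array([0.57555505, 0.23367239, 0.09803455]), [np.float64(0.17436099663586613), np.float64(0.29603596510892266)])
postmid [ 0.5446884  -0.21422652  0.01      ] 0.0
small [ 0.66230632 -0.19812441  0.01      ] 0.0
big [ 0.40557973 -0.26440948  0.01      ] 0.0
(349, 241) [ 0.54415833 -0.17379469]
(389, 241) [ 0.54521867 -0.25467351]
(367, 312) [ 0.40486828 -0.2073223 ]
(425, 312) [ 0.40629155 -0.32152689]
(346, 184) [ 0.66191117 -0.16918936]
(373, 184) [ 0.66267335 -0.22499963]
```

View pics/b1.png

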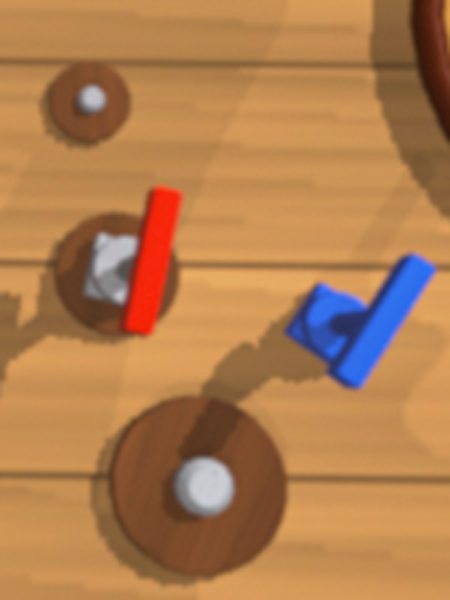

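View pics/b2.png

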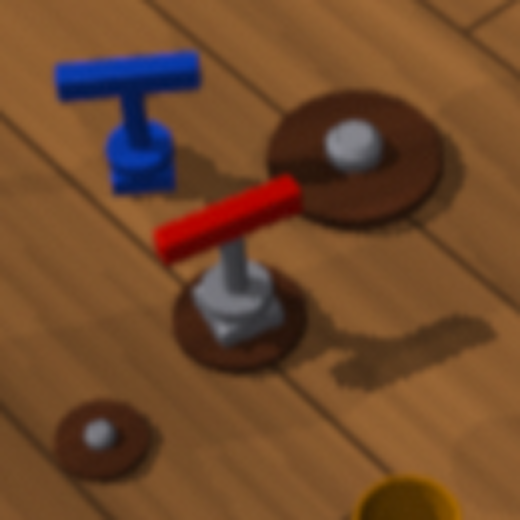

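```bash
python3 - <<'E'
from h import *
for nm,p in [("nut",(.5756,.2337,.24)),("nutlow",(.5756,.2337,.16)),("key",(.545,-.214,.2)),("keylow",(.545,-.214,.076))]:
  for d in range(-180,180,30):
    s=bot.solve_ik(p,qdown(np.radians(d))); print(nm,d,None if s is None else np.round(s,2))
E
```

```text
nut -180 [ 0.27  0.46  0.02  1.14  0.   -1.3 ]
nut -150 [ 0.27  0.46  0.02  1.14  0.   -1.83]
nut -120 [ 0.27  0.46  0.02  1.14  0.   -2.35]
nut -90 [ 0.27  0.46  0.02  1.14  0.   -2.87]
nut -60 [0.27 0.46 0.02 1.14 0.   2.88]
nut -30 [0.27 0.46 0.02 1.14 0.   2.36]
nut 0 [0.27 0.46 0.02 1.14 0.   1.84]
nut 30 [0.27 0.46 0.02 1.14 0.   1.31]
nut 60 [0.27 0.46 0.02 1.14 0.   0.79]
nut 90 [0.27 0.46 0.02 1.14 0.   0.27]
nut 120 [ 0.27  0.46  0.02  1.14  0.   -0.26]
nut 150 [ 0.27  0.46  0.02  1.14  0.   -0.78]
nutlow -180 [ 0.27  0.51 -0.1   0.96  0.   -1.3 ]
nutlow -150 [ 0.27  0.51 -0.1   0.96  0.   -1.83]
nutlow -120 [ 0.27  0.51 -0.1   0.96  0.   -2.35]
nutlow -90 [ 0.27  0.51 -0.1   0.96  0.   -2.87]
nutlow -60 [ 0.27  0.51 -0.1   0.96  0.    2.88]
nutlow -30 [ 0.27  0.51 -0.1   0.96  0.    2.36]
nutlow 0 [ 0.27  0.51 -0.1   0.96  0.    1.84]
nutlow 30 [ 0.27  0.51 -0.1   0.96  0.    1.31]
nutlow 60 [ 0.27  0.51 -0.1   0.96  0.    0.79]
nutlow 90 [ 0.27  0.51 -0.1   0.96  0.    0.27]
nutlow 120 [ 0.27  0.51 -0.1   0.96  0.   -0.26]
nutlow 150 [ 0.27  0.51 -0.1   0.96  0.   -0.78]

[... 435 characters left out ...]
.15  1.01  0.   -0.5 ]
key 120 [-0.5   0.41 -0.15  1.01  0.   -1.02]
key 150 [-0.5   0.41 -0.15  1.01  0.   -1.55]
keylow -180 [-0.5   0.53 -0.3   0.74  0.   -2.07]
keylow -150 [-0.5   0.53 -0.3   0.74  0.   -2.59]
keylow -120 [-0.5   0.53 -0.3   0.74  0.   -3.12]
keylow -90 [-0.5   0.53 -0.3   0.74  0.    2.64]
keylow -60 [-0.5   0.53 -0.3   0.74  0.    2.12]
keylow -30 [-0.5   0.53 -0.3   0.74  0.    1.59]
keylow 0 [-0.5   0.53 -0.3   0.74  0.    1.07]
keylow 30 [-0.5   0.53 -0.3   0.74  0.    0.55]
keylow 60 [-0.5   0.53 -0.3   0.74  0.    0.02]
keylow 90 [-0.5   0.53 -0.3   0.74  0.   -0.5 ]
keylow 120 [-0.5   0.53 -0.3   0.74  0.   -1.02]
keylow 150 [-0.5   0.53 -0.3   0.74  0.   -1.55]
```

```bash
python3 - <<'E'
from h import *
import pickle
V={}
q=qdown(np.radians(76))
bot.move_pose((.5756,.2337,.225),q);  im,k=snap("wrist","n1.png");V["n1"]=k
bot.move_linear((.60,.20,.225),.2); im,k=snap("wrist","n2.png");V["n2"]=k
print(bot.read_clock(),bot.read_ft_force())
bot.move_pose((.545,-.214,.21),qdown(np.radians(76)));  im,k=snap("wrist","k1.png");V["k1"]=k
bot.move_linear((.57,-.24,.21),.2); im,k=snap("wrist","k2.png");V["k2"]=k
print(bot.read_clock())
pickle.dump(V,open("V.pkl","wb"))
E
```

```text
3.5333 [-0.25189689 -0.16010207  0.14097957]
5.5083
```

View pics/n1.png

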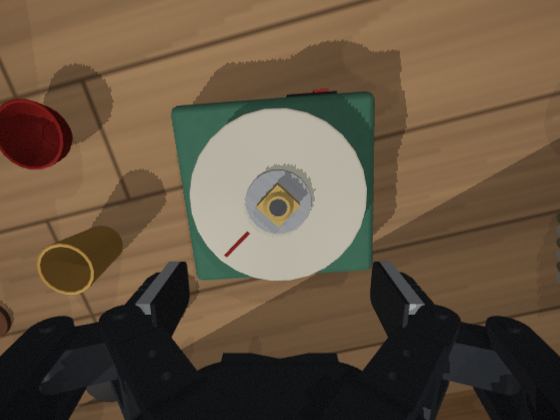

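View pics/n2.png

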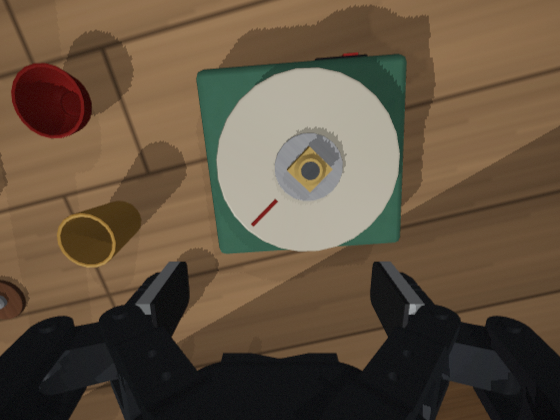

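View pics/k1.png

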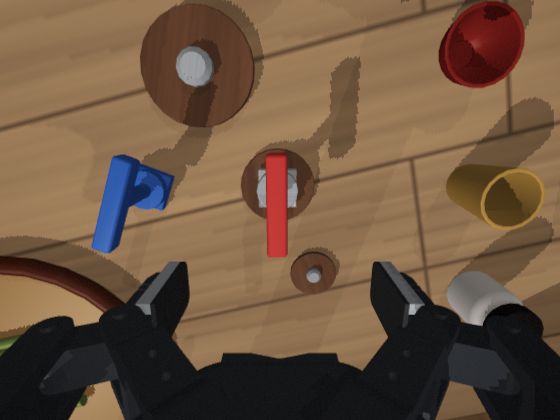

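View pics/k2.png

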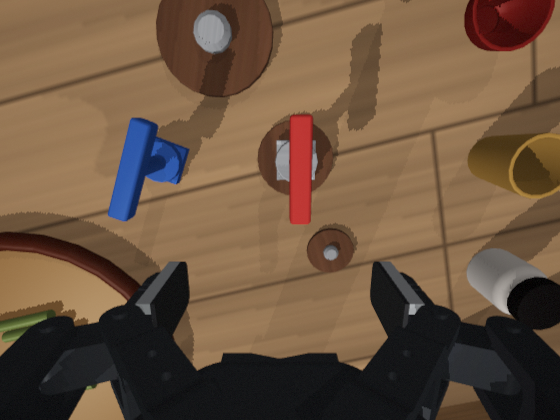

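```bash
cat > fit.py <<'E'
from h import *
import pickle
from scipy.optimize import minimize
V=pickle.load(open("V.pkl","rb"))
F=4
def up(n,box):
    im=cv2.imread(f"pics/{n}.png")[:,:,::-1];x,y,w,h=box
    return cv2.resize(np.ascontiguousarray(im[y:y+h,x:x+w]),None,fx=F,fy=F,interpolation=cv2.INTER_CUBIC)
def hullm(pts,box):
    p=((pts-np.array(box[:2])+.5)*F-.5); m=np.zeros((box[3]*F,box[2]*F),np.uint8)
    cv2.fillConvexPoly(m,cv2.convexHull(np.round(p*16).astype(np.int32)),1,shift=4);return m
def fit(views,model,x0,obs,steps):
    def c(p):return sum((hullm(proj(V[n],model(p)),b)!=obs[n]).sum() for n,b in views)
    best=None
    for _ in range(3):
        s=np.vstack([x0]+[np.array(x0)+np.eye(len(x0))[i]*steps[i] for i in range(len(x0))])
        r=minimize(c,x0,method="Nelder-Mead",options=dict(initial_simplex=s,xatol=1e-5,fatol=.5));x0=r.x
    return r.x,r.fun/sum(obs[n].sum() for n,_ in views)
def box3(x,y,yaw,zl,zh,a,b):
    c,s=np.cos(yaw),np.sin(yaw)
    return np.array([[x+c*i*a-s*j*b,y+s*i*a+c*j*b,z] for i in(-1,1) for j in(-1,1) for z in(zl,zh)])
def maskhsv(im,lo,hi):
    return cv2.inRange(cv2.cvtColor(im,cv2.COLOR_RGB2HSV),lo,hi)
def fillhull(m):
    n,l,st,_=cv2.connectedComponentsWithStats(m); i=1+np.argmax(st[1:,4])
    cs,_=cv2.findContours((l==i).astype(np.uint8),0,1);o=np.zeros(m.shape,np.uint8)
    cv2.fillConvexPoly(o,cv2.convexHull(max(cs,key=cv2.contourArea)),1);return o
E
python3 - <<'E'
from fit import *
vb=[("k1",(240,135,80,135)),("k2",(265,100,80,135))]
obs={}
for n,b in vb:
    u=up(n,b);m=maskhsv(u,(0,180,90),(7,255,255))|maskhsv(u,(173,180,90),(180,255,255));obs[n]=fillhull(m);print(n,obs[n].sum())
def mk(p): return box3(p[0],p[1],p[2],p[3]-.01,p[3]+.01,.045,.009)
print("key",fit(vb,mk,[.545,-.214,np.radians(-14),.095],obs,[.01,.01,.1,.01]))
print("key z.095",fit(vb,lambda p:mk([*p,.095]),[.545,-.214,np.radians(-14)],obs,[.01,.01,.1]))
for n,b in vb: print(n,fit([(n,b)],lambda p:mk([*p,.095]),[.545,-.214,np.radians(-14)],obs,[.01,.01,.1]))
vb=[("n1",(235,160,90,90)),("n2",(265,120,90,90))]
for n,b in vb:
    u=up(n,b);m=maskhsv(u,(14,110,60),(32,255,255));obs[n]=fillhull(m);print(n,obs[n].sum())
    cv2.imwrite(f"pics/m_{n}.png",np.hstack([u[:,:,::-1],cv2.cvtColor(obs[n]*255,cv2.COLOR_GRAY2BGR)]))
t=np.linspace(0,6.28,40)
def mn(p):
    x,y,yaw,z=p
    return np.vstack([box3(x,y,yaw,z,z+.012,.014,.014),np.c_[x+.0105*np.cos(t),y+.0105*np.sin(t),0*t+z+.016]])
for y0 in (0,30,60): print("nut",fit(vb,mn,[.5756,.2337,np.radians(y0),.09],obs,[.01,.01,.2,.01]))
for n,b in vb: print(n,fit([(n,b)],lambda p:mn([*p,.09]),[.5756,.2337,np.radians(30)],obs,[.01,.01,.2]))
E
```

```text
k1 35207
k2 39099
key (array([ 0.54449063, -0.21497253, -0.23508783,  0.0885253 ]), np.float64(0.03178747342071973))
key z.095 (array([ 0.54448881, -0.21516091, -0.23417447]), np.float64(0.06571474712674616))
k1 (array([ 0.54426008, -0.21518184, -0.24225047]), np.float64(0.06265799414889084))
k2 (array([ 0.54447701, -0.21543803, -0.2341603 ]), np.float64(0.06544924422619504))
n1 15864
n2 16696
nut (array([0.57708803, 0.23303628, 0.57158336, 0.0850786 ]), np.float64(0.042628992628992626))
nut (array([0.5771789 , 0.23310825, 0.57611379, 0.08361908]), np.float64(0.04496314496314496))
nut (array([0.57702515, 0.23307584, 0.57165595, 0.08543973]), np.float64(0.04210687960687961))
n1 (array([0.57612683, 0.23298002, 0.5892852 ]), np.float64(0.07715582450832073))
n2 (array([0.57588984, 0.23273595, 0.55720365]), np.float64(0.06977719214183038))
```

View pics/m_n1.png

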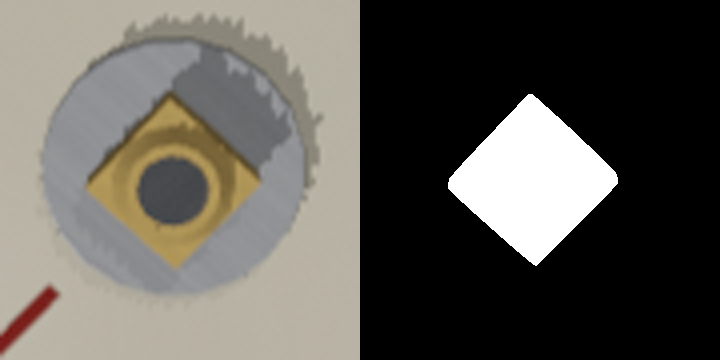

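```bash
python3 - <<'E'
from h import *
x,y,yaw=.5445,-.2149,-.236
q=qdown(yaw+np.pi/2)
bot.move_pose((x,y,.16),q)
print(bot.move_linear((x,y,.076),.08,until_force=8), bot.read_position(), bot.read_ft_force())
bot.set_gripper(0.0,90); print("w",bot.read_gripper_width()*85,bot.read_ft_force(),bot.read_clock())
bot.move_linear((x,y,.0775),.03); print(bot.read_ft_force())
bot.move_linear((x,y,.205),.12); print(bot.read_ft_force(),bot.read_moment(),bot.read_gripper_width()*85)
im,k=snap("wrist","g1.png");snap("scene","g1s.png");snap("top","g1t.png")
print(bot.read_clock())
E
```

```text
False [ 0.54498415 -0.21519411  0.07660333] [-0.06108095  0.11800012  0.58270848]
w 16.46916031971302 [ 0.23225169 -1.16198749  2.50436279] 7.7
[ 0.12509766 -0.00905664 -3.91609623]
[-0.24052971 -0.13501156 -4.47684104] [-0.0324833  -0.01973419  0.03735307] 16.60708142037462
9.3167
```

View pics/g1.png

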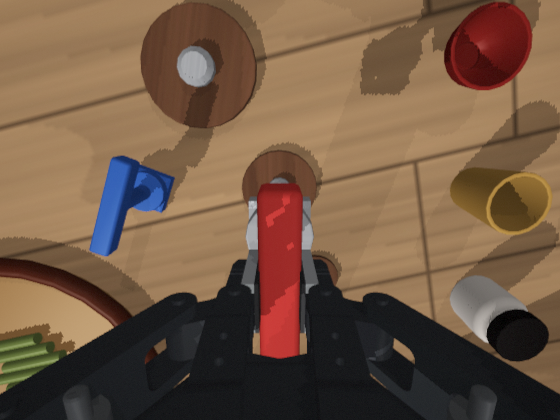

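View pics/g1s.png

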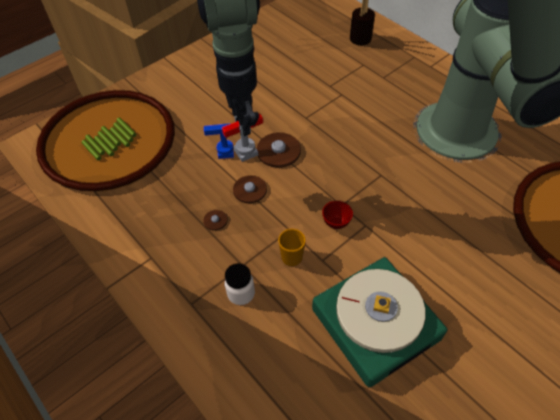

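View pics/g1t.png

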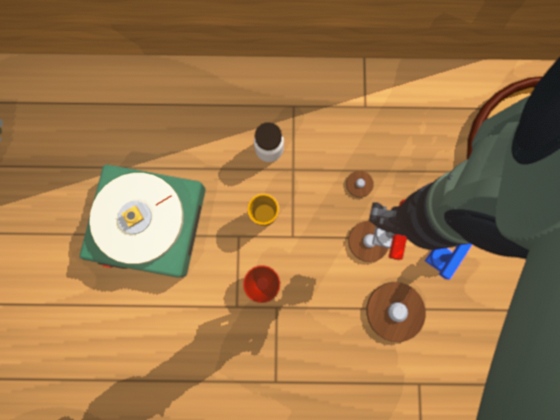

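```bash
python3 - <<'E'
from h import *
x,y=.5765,.2332
q=qdown(.572+np.pi/2)
bot.move_pose((x,y,.21),q)
print(bot.read_clock(),np.round(bot.read_position(),4),np.round(bot.read_ft_force(),2),np.round(bot.read_moment(),3), np.round(bot.read_joint_positions(),2))
bot.move_linear((x,y,.178),.08)
snap("wrist","d0.png");snap("scene","d0s.png");snap("top","d0t.png")
print(bot.move_linear((x,y,.160),.02,until_force=7))
print(bot.read_clock(),np.round(bot.read_position(),4),np.round(bot.read_ft_force(),2),np.round(bot.read_moment(),3))
snap("scene","d1s.png")
def big(f,x,y,w,h,s): 
    im=cv2.imread("pics/"+f);cv2.imwrite("pics/z_"+f,cv2.resize(im[y:y+h,x:x+w],None,fx=s,fy=s,interpolation=cv2.INTER_CUBIC))
big("d1s.png",310,200,140,190,3)
E
```

```text
10.9667 [0.5769 0.232  0.21  ] [ 0.38 -1.26 -5.32] [ 0.036  0.008 -0.009] [ 0.26  0.47 -0.02  1.07 -0.   -0.31]
False
12.7167 [0.5766 0.2332 0.1602] [ 0.22 -0.08 -3.97] [-0.016  0.008  0.022]
```

View pics/z_d1s.png

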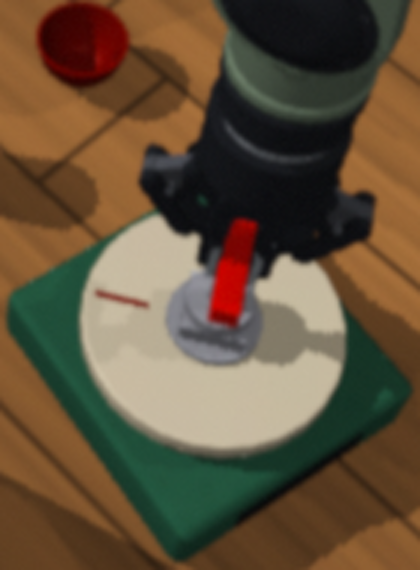

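View pics/d0.png

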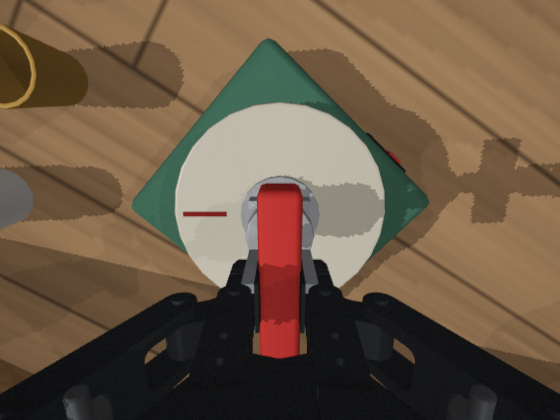

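```bash
python3 - <<'E'
from h import *
x,y=.5765,.2332
P=lambda *a:print(*a,round(bot.read_clock(),2),np.round(bot.read_position(),4),np.round(bot.read_ft_force(),2),np.round(bot.read_moment(),3))
r=bot.move_linear((x,y,.154),.015,until_force=6); P("seat",r)
# confirm engagement: small clockwise rotation
z=bot.read_position()[2]
for d in (5,12):
    bot.move_linear((x,y,z),.05,rotation=qdown(.572+np.pi/2-np.radians(d))); P(d)
E
```

```text
seat True 13.02 [0.5768 0.2333 0.1592] [-0.4  -0.79  4.51] [-0.045  0.121  0.064]
5 13.27 [0.5765 0.2332 0.1593] [ 0.31  0.27 -0.23] [-0.006  0.036  0.067]
12 13.54 [0.5766 0.2332 0.1593] [-1.01  0.23 -1.58] [-0.071  0.    -0.02 ]
```

```bash
python3 - <<'E'
from h import *
x,y=.5765,.2332
P=lambda *a:print(*a,round(bot.read_clock(),2),np.round(bot.read_position(),4),np.round(bot.read_ft_force(),2),np.round(bot.read_moment(),3))
for d in (18,25,40,55,70):
    bot.move_linear((x,y,.159),.05,rotation=qdown(.572+np.pi/2-np.radians(d))); P(d)
snap("wrist","t1.png");snap("scene","t1s.png")
E
```

```text
18 13.8 [0.5767 0.2332 0.1593] [-0.69 -0.8  -0.19] [-0.111  0.108 -0.044]
25 14.07 [0.5767 0.2332 0.1593] [ 0.84 -0.37  1.3 ] [-0.235  0.105 -0.018]
40 14.48 [0.5767 0.2331 0.1593] [-0.39 -0.9   2.37] [-0.254  0.087 -0.021]
55 14.89 [0.5767 0.2331 0.1593] [-1.22 -1.5   3.01] [-0.38   0.092  0.04 ]
70 15.3 [0.5767 0.2331 0.1592] [-0.54 -1.78  3.55] [-0.497  0.109 -0.033]
```

View pics/t1.png

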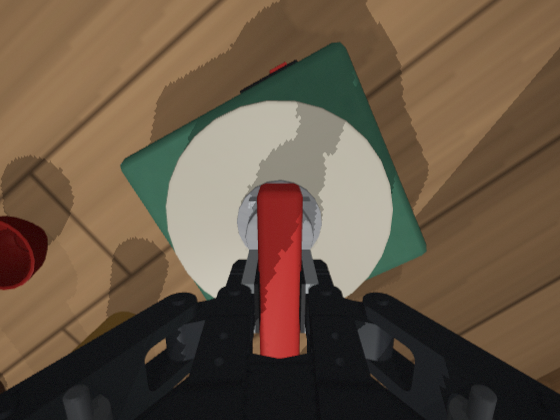

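```bash
python3 - <<'E'
from h import *
import pickle
V=pickle.load(open("V.pkl","rb"))
x,y=.5767,.2332
P=lambda *a:print(*a,round(bot.read_clock(),2),np.round(bot.read_position(),4),np.round(bot.read_ft_force(),2),np.round(bot.read_moment(),3))
q=qdown(.572+np.pi/2-np.radians(65))
bot.move_linear((x,y,.159),.05,rotation=q); P("back")
bot.move_linear((x,y,.21),.08); P("up")
# view the nut from the side: shift the tool
bot.move_linear((x-.09,y+.0,.26),.25); im,k=snap("wrist","u1.png");snap("scene","u1s.png");snap("top","u1t.png");V["u1"]=k
pickle.dump(V,open("V.pkl","wb")); P("v")
E
```

```text
back 15.65 [0.5769 0.2335 0.1593] [-0.57 -0.66  4.38] [-0.211  0.083  0.071]
up 16.43 [0.5762 0.2331 0.2093] [-0.39 -0.39 -4.93] [-0.04   0.075 -0.005]
v 17.14 [0.4871 0.233  0.2591] [-0.27 -0.77 -3.68] [-0.046 -0.032 -0.014]
```

View pics/u1.png

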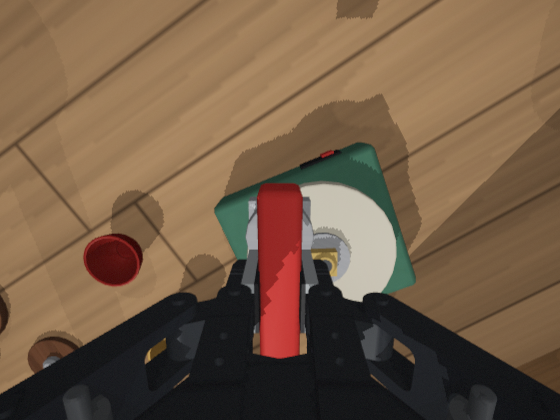

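View pics/u1s.png

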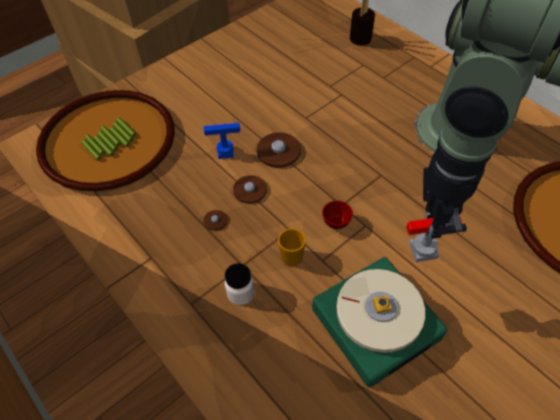

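View pics/u1t.png

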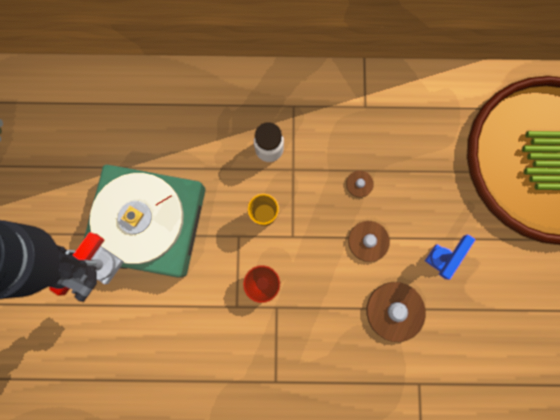

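```bash
python3 - <<'E'
import cv2,numpy as np
def c(f,x,y,w,h,s):
    im=cv2.imread("pics/"+f);return cv2.resize(im[y:y+h,x:x+w],(300,300),interpolation=cv2.INTER_CUBIC)
r1=np.hstack([c("a_scene.png",360,282,45,45,0),c("u1s.png",360,282,45,45,0)])
r2=np.hstack([c("a_top.png",112,197,40,40,0),c("u1t.png",112,197,40,40,0)])
cv2.imwrite("pics/cmp.png",np.vstack([r1,r2]))
E
```

```text
(no output)
```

View pics/cmp.png

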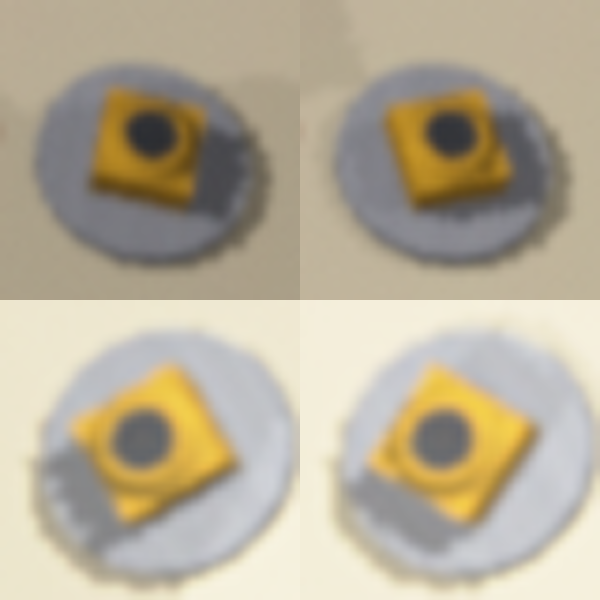

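```bash
python3 - <<'E'
from h import *
import pickle
V=pickle.load(open("V.pkl","rb"))
q=qdown(np.radians(76))
P=lambda *a:print(*a,round(bot.read_clock(),2),np.round(bot.read_position(),4),np.round(bot.read_ft_force(),2))
bot.move_linear((.5,.233,.24),.3)
bot.move_pose((.545,-.125,.22),q); im,k=snap("wrist","p1.png");V["p1"]=k;P()
print(bot.search_frame("wrist","post_seat"))
bot.move_linear((.50,-.125,.22),.2); im,k=snap("wrist","p2.png");V["p2"]=k;P()
print(bot.search_frame("wrist","post_seat"))
pickle.dump(V,open("V.pkl","wb"))
E
```

```text
18.8 [ 0.5452 -0.1239  0.2202] [ 0.45  0.37 -3.97]
[{'bbox': [170.6, 167.7, 67.8, 68.8], 'confidence': 0.85}, {'bbox': [66.5, 31.0, 110.3, 117.8], 'confidence': 0.56}, {'bbox': [218.5, 269.1, 13.0, 14.6], 'confidence': 0.38}]
19.27 [ 0.5005 -0.1245  0.2205] [ 0.07 -0.43 -4.04]
[{'bbox': [184.2, 202.8, 61.2, 65.6], 'confidence': 0.96}, {'bbox': [82.0, 76.1, 110.7, 110.9], 'confidence': 0.74}]
```

View pics/p1.png

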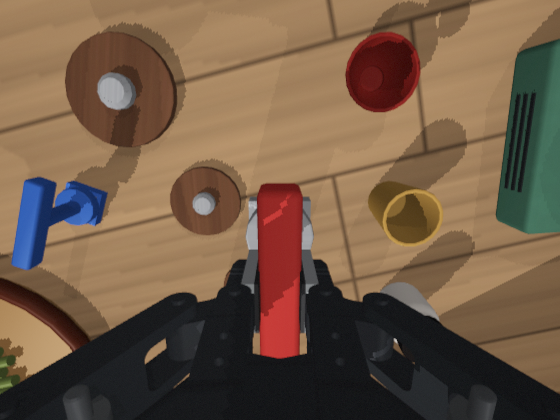

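View pics/p2.png

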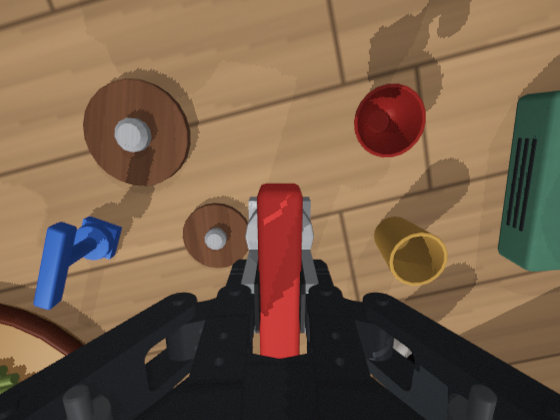

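```bash
python3 - <<'E'
from fit import *
import shutil
V["u1s"]=cam("scene");V["u1t"]=cam("top")
vb=[("p1",(182,182,45,45)),("p2",(196,218,40,42)),("u1s",(238,176,26,24)),("u1t",(358,228,26,26))]
obs={};pan=[]
for n,b in vb:
    u=up(n,b);m=maskhsv(u,(0,0,90),(180,70,255));obs[n]=fillhull(m);print(n,obs[n].sum())
    pan.append(cv2.resize(np.hstack([u[:,:,::-1],cv2.cvtColor(obs[n]*255,cv2.COLOR_GRAY2BGR)]),(360,180)))
cv2.imwrite("pics/pins.png",np.vstack(pan))
t=np.linspace(0,6.28,40)
def mp(p,z=.01): return np.vstack([np.c_[p[0]+r*np.cos(t),p[1]+r*np.sin(t),0*t+z+h] for r,h in((.013,0),(.013,.008),(.0105,.011))])
x0=[.5447,-.2142]
for s in (vb[:2],vb[:1],vb[1:2],vb[2:3],vb[3:],vb): print([n for n,_ in s],fit(s,mp,x0,obs,[.01,.01]))
print("z free",fit(vb,lambda p:mp(p[:2],p[2]),x0+[.01],obs,[.01,.01,.01]))
E
```

```text
p1 6502
p2 6036
u1s 1092
u1t 2428
['p1', 'p2'] (array([ 0.54424676, -0.21515123]), np.float64(0.07943850693890572))
['p1'] (array([ 0.54424941, -0.21515525]), np.float64(0.07628422023992618))
['p2'] (array([ 0.54414526, -0.21497168]), np.float64(0.08250497017892644))
['u1s'] (array([ 0.54383952, -0.22023676]), np.float64(0.36355311355311354))
['u1t'] (array([ 0.54582834, -0.21446071]), np.float64(0.025947281713344317))
['p1', 'p2', 'u1s', 'u1t'] (array([ 0.54451126, -0.21539113]), np.float64(0.12510897994768963))
z free (array([ 0.54515252, -0.21610448,  0.0070762 ]), np.float64(0.11994021671441027))
```

View pics/pins.png

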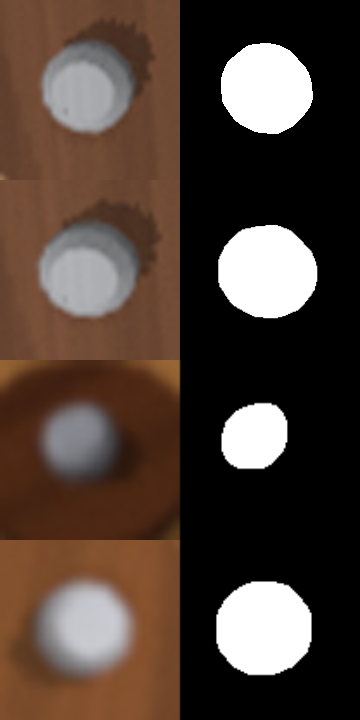

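```bash
python3 - <<'E'
from h import *
P=lambda *a:print(*a,round(bot.read_clock(),2),np.round(bot.read_position(),4),np.round(bot.read_ft_force(),2),np.round(bot.read_moment(),3))
x,y=.5447,-.2150
q=qdown(-.236+np.pi/2)
bot.move_linear((x,y,.20),.2,rotation=q)
bot.move_linear((x,y,.105),.12);P("above")
r=bot.move_linear((x,y,.073),.02,until_force=6);P("down",r)
snap("scene","r1s.png");snap("top","r1t.png")
E
```

```text
above 20.93 [ 0.5453 -0.2151  0.1059] [-0.38  0.19 -4.07] [ 0.014 -0.048 -0.011]
down True 22.22 [ 0.5446 -0.215   0.0763] [-0.93 -0.5   5.19] [0.082 0.137 0.037]
```

```bash
python3 - <<'E'
from h import *
import pickle
V=pickle.load(open("V.pkl","rb"))
P=lambda *a:print(*a,round(bot.read_clock(),2),np.round(bot.read_position(),4),np.round(bot.read_ft_force(),2))
p=bot.read_position()
bot.set_gripper(1.0);P("open")
bot.move_linear((.5447,-.2150,.21),.12);im,k=snap("wrist","f1.png");V["f1"]=k;P()
bot.move_linear((.5,-.1,.26),.25);im,k=snap("wrist","f2.png");V["f2"]=k
bot.goto_joints([0.9,0.326,-0.193,1.052,0,1.0])
snap("scene","f3s.png");snap("top","f3t.png");P()
pickle.dump(V,open("V.pkl","wb"))
a=cv2.imread("pics/f3s.png")[110:240,190:320];b=cv2.imread("pics/f3t.png")[150:350,330:480]
cv2.imwrite("pics/f3z.png",np.hstack([cv2.resize(a,(400,400),interpolation=2),cv2.resize(b,(300,400),interpolation=2)]))
E
```

```text
open 22.99 [ 0.5431 -0.2142  0.0745] [-0.1  -0.37  0.33]
24.32 [ 0.5442 -0.2147  0.209 ] [ 0.39 -0.6  -0.64]
27.34 [0.2819 0.4721 0.2313] [ 0.77  0.42 -0.54]
```

View pics/f1.png

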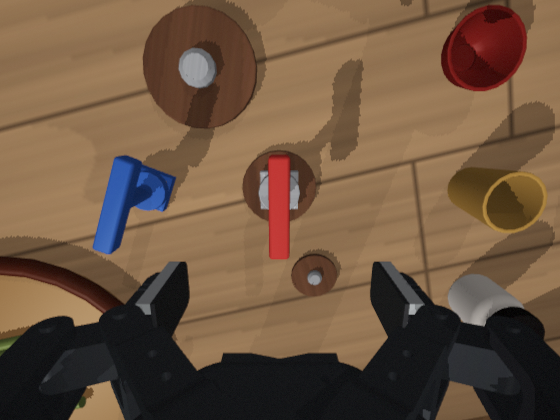

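View pics/f3z.png

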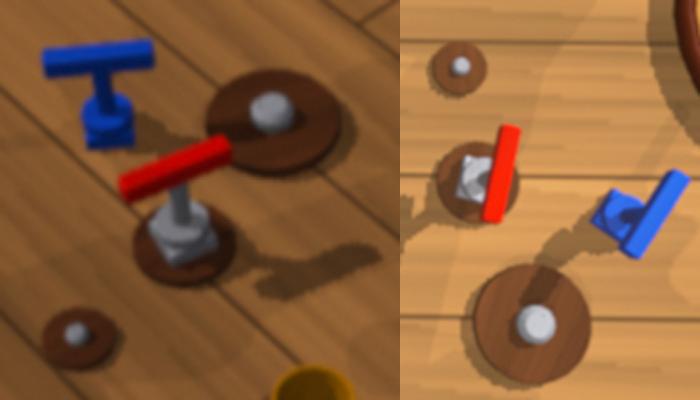

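View pics/f3t.png

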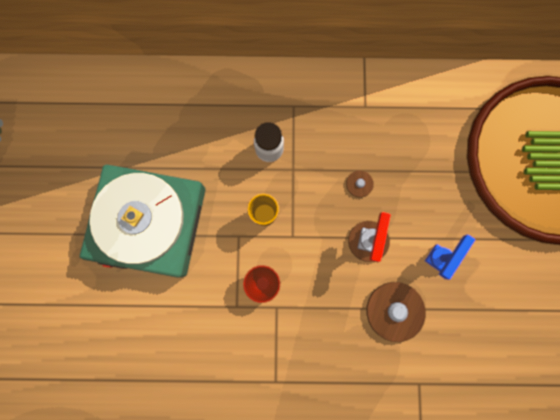

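The red key stands upright and fully down on the middle post, at (380,237) in the top view as at the start. The nut at (132,216) is turned, and the bowl, cup and jar have not moved. Handing in.

```bash
python3 -c "
from h import *
print(bot.read_joint_vel(),bot.close_job())"
```

```text
the job is handed in; nothing more can be done
[ 0.00287279 -0.00106235 -0.00162888  0.00033773  0.00035226 -0.00129289] None
```

The nut is broken loose and the red key is back on its post. I handed the job in at about 27 s, and the hand-in gives no verdict.

- **Seating:** I took the red T-key from the middle-sized foot, which measured about 81 mm across, against 84 mm in the text. It went over the nut at the yaw I had measured (about 33°). The mouth stopped about 93 mm above the table, which matches fully seated. The contact force changed by about 8 N there.
- **Turning:** I turned the key 70° clockwise and eased back 5° to free the play. The top view before and after shows the nut itself turned about 62° clockwise; 45° was needed.
- **Return:** I set the key down on its post until it met the foot at the same height it was picked from (0.3 mm lower). I then opened the gripper and moved the arm clear. The last pictures show the key upright on the post, and the bowl, cup and jar where they were.

**Checks that disagreed:**
- The wrist moment about the vertical stayed below about 0.07 N m during the turn, instead of the expected 0.18 N m. I relied on the pictures for the nut's turn.
- The wrist-camera height fits came out about 6 mm low for the key and 5 mm low for the nut. The scene and top cameras and the contact heights agreed with the text.
- The scene-camera fit of the post pin was poor, 5 mm off, so I did not use it.

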